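Find the hidden finger notch of a fan case and release its lid

TASK

Open the wooden fan case by its hidden catch: touch a fingertip down on either end of the ledge along its front, run it lightly along the ledge until you find the finger notch, and press the wooden tongue inside the notch fully down so that the lid pops ajar and stays so, then move clear. Do not touch the lid itself and do not force anything; leave the jars, bottle, cup and other things around the case where they stand, and pick nothing up.

Things in the scene. Friction and masses are not known exactly. Their poses are not given: they have to be found in the camera images.
- case: Low wooden fan case fixed to the table: 330 mm long (its y), 174 mm deep (its x, -90 to +84 mm), 50 mm high. Origin on the table top under it; z up; -x is its front. Along the front runs the ledge (x -90 to -58 mm); behind it come a fixed wall 8 mm thick and 46 mm high (to x = -50 mm), a 3 mm gap and, from x = -47 mm, the lid, flush with the ledge.
- ledge_mid (a point): Middle of the ledge's top, 50 mm above the table; axes as the case's, y along the ledge. The ledge is a flat strip 32 mm wide, 330 mm long (y -165 to +165 mm). Its 45 mm end stretches (|y| 120 to 165 mm) are always solid; between them lie five 48 mm inlay blocks (centres y = -96, -48, 0, 48, 96 mm), four solid and flush, one the notch. Rigid: keep presses under 40 N.
- ledge_end (a point): Middle of the top of the ledge's +y end stretch (the -y one mirrors it). The notch is one of the five inlay places, a different one each time, not reported: feel for it (or see it). It is 48 mm long, as wide as the ledge, open to the front, bounded behind by the fixed wall; its floor, the top of the tongue, is 12 mm below the ledge.
- tongue (a joint): How far the tongue in the notch is pressed down: 0 (up, 12 mm below the ledge) to 0.008 m (fully down, 20 mm below the ledge, where it meets a felt-padded stop that yields 1 mm per 13 N or so). It covers the notch floor (45 x 29 mm), yields to a press of about 8 N, has no return spring and stays where it is left.
- lid (a joint): Opening angle of the lid: 0 closed and flush with the ledge, about 0.25 rad when the tongue is fully down. The lid (118 x 330 x 8 mm) is hinged along the back of the case; the tongue raises it as it goes down (31 rad per m), so its front edge ends about 30 mm above the ledge, 15 mm behind the ledge's back edge.
- paint_jar: Loose clear jar with a white cap, 42 mm across, 52 mm tall, standing in front of the case; origin under its base. Leave alone.
- varnish_jar: Loose amber jar with a black cap, 50 mm across, 60 mm tall, in front of the case; origin under its base. Leave alone.
- stamp_block: Loose wooden stamp block 45 x 30 x 35 mm in front of the case; origin under its base. Leave alone.
- glue_bottle: Loose white bottle, 44 mm across, 105 mm tall, at the +y end of the case; origin under its base. Leave alone.
- tape_roll: Loose cardboard ring 64 mm across, 18 mm tall, at the -y end of the case; origin under its centre. Leave alone.
- paint_cup: Loose white cup, 68 mm across, 70 mm tall, behind the case; origin under its base. Leave alone.
- folded_fan: Loose black folded fan, 22 x 215 mm and up to 24 mm tall, lying behind the case; origin under its middle, y along it. Leave alone.
Mind the look-alikes: they are no part of the job. Leave any pink look-alike of the part that bears tongue alone.

How it is judged (in metres and radians):
On the way, in this order (a step that is already met when the one before it is completed fails the run):
1. a fingertip touches an end stretch of the ledge (z of the grasp point in the frame of case between 0.035 and 0.1 m and horizontal distance between the grasp point and ledge_mid below 0.21 m and contact force between the fingers and case above 0.3 N), for 0.02 s.
2. the fingertip feels along the inlay blocks between the end stretches, before the tongue is pressed (z of the grasp point in the frame of case between 0.035 and 0.1 m and horizontal distance between the grasp point and ledge_mid below 0.21 m and contact force between the fingers and anything else above 0.3 N and contact force between the fingers and case below 0.1 N and value of joint tongue below 0.002 m), for 0.02 s.
3. the tongue is pressed fully down by the fingertip inside the notch (z of the grasp point in the frame of case between 0.035 and 0.1 m and horizontal distance between the grasp point and ledge_mid below 0.21 m and value of joint tongue above 0.0065 m and contact force between the fingers and anything else above 0.3 N), for 0.05 s.
At the end, for the whole second after the job is handed in: The tongue stays down (at least 6.5 of its 8 mm), the lid stands ajar (over 0.19 rad) and still, and each bystander is within 20 mm of where it stood (value of joint tongue above 0.0065 m and value of joint lid above 0.19 rad and velocity of joint lid between -0.05 and 0.05 rad/s and distance of each of paint_jar, varnish_jar, glue_bottle, tape_roll, paint_cup, folded_fan, stamp_block from where it was at the start of the episode below 0.02 m); the robot touches nothing.
It fails at once if the lid is touched (over 1 N) (contact force between any of the fingers, the arm and lid above 1 N).
It fails at once if the fingers force something (over 60 N) (contact force between the fingers and anything else above 60 N).
It fails at once if a bystander is lifted, carried or pushed over 20 mm (distance of any of paint_jar, varnish_jar, glue_bottle, tape_roll, paint_cup, folded_fan, stamp_block from where it was at the start of the episode above 0.02 m).
It also fails if it takes over 67 s, if anything falls off the work surface, if the arm or the gripper's body presses on something with over 40 N, if the wrist force passes 120 N, or if a joint passes its speed limit or range.

ROBOT

A 7-joint arm with a two-finger parallel gripper is mounted at the origin on the work surface. World frame = base frame: x ahead of the robot, y to its left, z up, the work surface at z = 0. Lengths are in mm, angles in rad, forces in N, time in s.
With the tool pointing down it reaches from about 425 to 950 mm from the base axis. Payload 4.7 kg.
Tool frame: the origin (TCP) lies midway between the tips of the shut fingers; the grasp point (between the pads) lies 19 mm behind it; x points along the fingers, z is the direction in which the jaws open and shut, and the axes are right-handed (so a half turn about x gives the same grasp; the last joint's range is limited). The gripper opens to 87 mm and grips with 3 to 60 N. Pads are 19 mm wide; open, the fingers measure 117 mm over their backs; the gripper's body (75 mm by 190 mm) begins 51 mm behind the grasp point.
Start: joints at [1.192, 0.469, -0.049, 1.532, 0.024, 1.141, -0.082], TCP at [231.376, -634.125, 222.573] pointing down, gripper open.
Joint ranges: [-2.59, 2.59], [-0.33, 1.99], [-1.39, 1.29], [0.1, 2.45], [-1.04, 4.18], [0.21, 1.99], [-2.66, 2.66]. Speed limits (rad/s): [2.57, 2.57, 3.14, 3.14, 3.14, 3.14, 3.14].

INTERFACE

Orientations are given as a rotation vector (axis times angle).
In Python, from cell import env gives the robot as it stands. Calls block until the motion is done:
- env.goto(position, orientation): joint-space move of the TCP to a pose.
- env.servo_line(position, ori=None, vel=150): straight line of the TCP; ori=None keeps the orientation; vel is the mean speed in mm/s.
- env.set_joints(angles): joint-space move.
- env.release() and env.gripper_close(grasp_force=None): open the fingers fully, or close them until they stop; grasp_force is the grip in N (None keeps the last).
- env.sleep(seconds).
- env.inverse_kinematics(position, orientation): joint angles nearest the present ones, or None.
- env.observe(): the state.
- env.snapshot(name): name is "side" or "top" or "wrist"; returns the picture (480x640x3 uint8, blue, green, red); there is no depth.
- env.camera_model(name): a dict with "fx", "fy", "cx", "cy" (pixels), "R" (3x3) and "t" (3): a world point X has camera coordinates R X + t. Camera axes: x right, y down, z forward; pixel columns grow to the right and rows downward; lengths in mm; the calibration is good to about 2 mm. The wrist camera is an equidistant fisheye: a pixel r from the principal point sees the ray r / f radians off the axis. A picture is of the moment at which its call begins: read the wrist's pose just before it. camera_model takes no time and is no camera call; for the wrist camera it gives the pose at the moment of the call.
A pose or a line that the arm cannot do raises env.MotionError and nothing moves.
- env.close_job(): hands the job in, once; it reports no verdict.
The state is a dict: "time": time; "joint_positions": joint angles; "dq": joint speeds; "joint_efforts": joint torques, N m; "tool_pos": TCP position; "tcp_rot": TCP orientation; "contact_force": force on the tool from outside, world axes, zero at the start; "wrist_torque": the same for the moment, N m; "opening": finger opening in mm.
Only numpy, scipy, OpenCV 4.12 (cv2) and the standard library are available. Lean on these libraries where they do the work, as an engineer would, in place of code of your own. Each camera call takes 0.05 s, during which the arm holds its last target. There are 200 camera calls.

## Working session

There is one attempt and no reset: what is moved stays moved. The work goes in short steps, each a Python script; the robot and the scene stay as the last script left them, time stands still between calls to the robot, and variables do not carry over. Pictures are saved under pics/ and viewed, about 8 in all and at most 12, crops included, and the job is handed in when it is done.

```bash
mkdir -p pics; python3 - <<'E'
from cell import env
import cv2
for n in("top","side","wrist"):
    cv2.imwrite(f"pics/{n}0.png",env.snapshot(n))
    m=env.camera_model(n);print(n,m)
s=env.observe();print(s)
E
```

```text
top {'fx': 526.3155282371132, 'fy': 526.3155282371132, 'cx': 322.9372175273096, 'cy': 242.69887733946223, 'R': array([[ 2.19405226e-02, -9.99759252e-01, -2.27616295e-04],
       [-9.94295938e-01, -2.17968557e-02, -1.04405382e-01],
       [ 1.04375286e-01,  2.51702661e-03, -9.94534798e-01]]), 't': array([ -18.29460854,  570.28868974, 1003.21202614])}
side {'fx': 466.3682817663315, 'fy': 466.3682817663315, 'cx': 315.54029725800945, 'cy': 237.60772012698777, 'R': array([[-0.96590984, -0.25822311,  0.01841202],
       [-0.19891768,  0.69479046, -0.69115698],
       [ 0.16568021, -0.67125781, -0.72247009]]), 't': array([572.78141193, 159.53293798, 830.49449996])}
wrist {'fx': 371.64829954431775, 'fy': 371.64829954431775, 'cx': 327.220215485452, 'cy': 241.65905097662508, 'R': array([[ 0.34167726, -0.93981613, -0.00151156],
       [-0.90585199, -0.32975697,  0.26588064],
       [-0.25037736, -0.08947612, -0.96400477]]), 't': array([-674.209043  ,  -32.14940168,  390.04122405])}
{'time': 0.15, 'joint_positions': array([ 1.19212149,  0.46926614, -0.04857218,  1.533445  ,  0.02412025,
        1.14102882, -0.08229902]), 'dq': array([ 0.00029194, -0.0030865 , -0.00079469, -0.0022223 , -0.00113896,
       -0.00071807,  0.00051637]), 'joint_efforts': array([ 8.71879620e-04, -5.08427095e+01, -8.09907750e-02, -2.36418611e+01,
       -6.13635010e-02,  3.56230990e-02,  1.08885329e-04]), 'tool_pos': array([ 231.14506992, -633.67786263,  221.72294793]), 'tcp_rot': array([ 0.94865204,  1.3559759 , -0.94728259]), 'contact_force': array([-0.13359838, -0.22656085, -0.2219523 ]), 'wrist_torque': array([-0.02437144,  0.01072824,  0.00101146]), 'opening': 86.92587786422942}
```

View pics/top0.png

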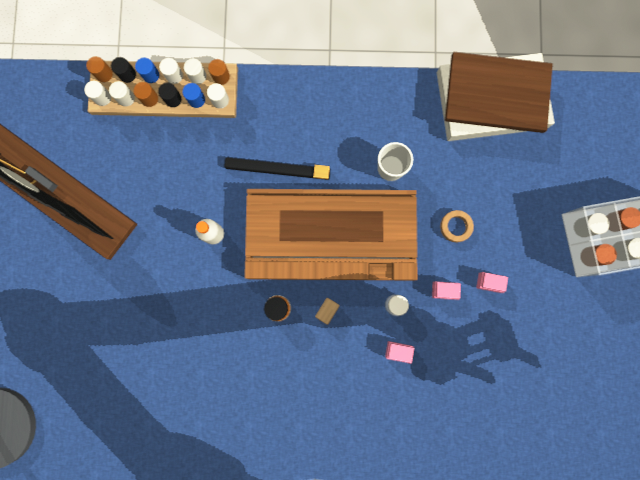

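View pics/side0.png

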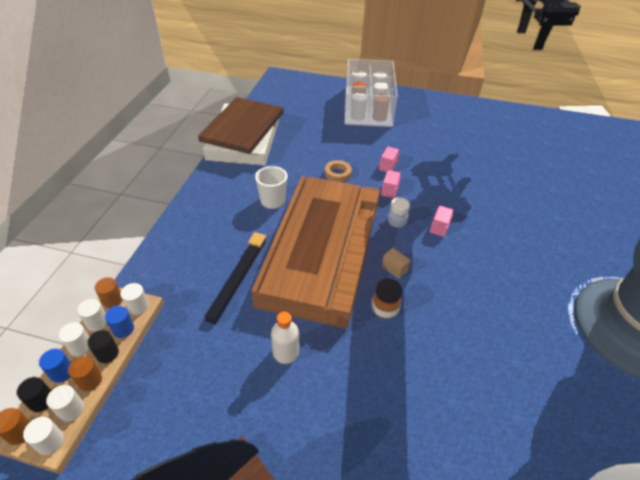

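Top view: the case is at cols 246–417, rows 188–279, with the ledge at the bottom. The notch shows at about (381,270), which is the y=-96 place. The side view agrees, with the notch at the far, -y end. Next I'll get the case pose precisely.

```bash
python3 - <<'E'
import cv2
i=cv2.imread("pics/top0.png")
cv2.imwrite("pics/c1.png",cv2.resize(i[180:330,235:430],None,fx=4,fy=4,interpolation=cv2.INTER_CUBIC))
E
```

```text
(no output)
```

View pics/c1.png

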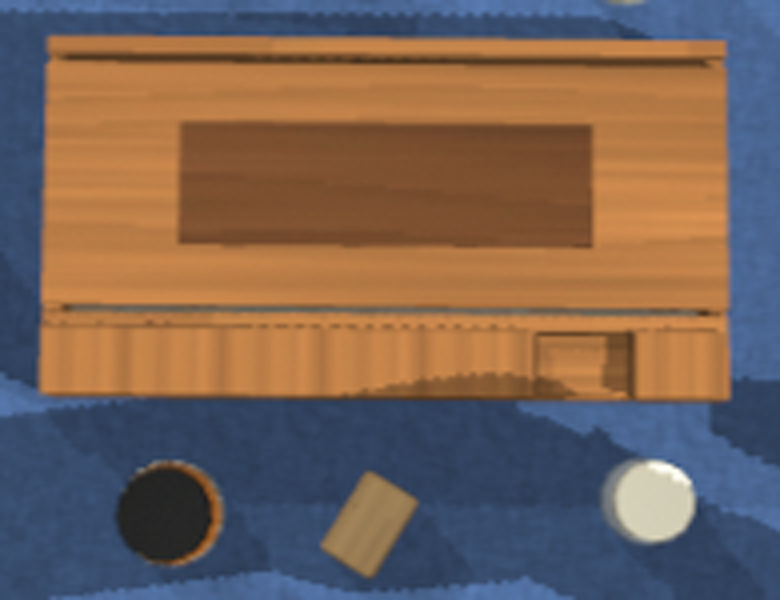

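The crop shows the notch at crop cols 537–632, the ledge's back line from (46,325) to (724,330), its front line from (40,394) to (729,400), and shadow but no other notch. Casting these onto z=50.

```bash
cat > h.py <<'E'
from cell import env
import numpy as np
def ray(n,uv,z):
    m=env.camera_model(n);R,t=m["R"],m["t"]
    d=R.T@np.array([(uv[0]-m["cx"])/m["fx"],(uv[1]-m["cy"])/m["fy"],1]);c=-R.T@t
    return c+d*(z-c[2])/d[2]
E
python3 - <<'E'
from h import *
c=lambda a,b:((a+.5)/4+235-.5,(b+.5)/4+180-.5)
for n,p,z in[("backL",(45,325),50),("backR",(726,330),50),("frontL",(40,393),50),("frontR",(729,399),50),("notchL",(537,345),50),("notchR",(632,345),50),("caseBL",(48,37),50),("caseBR",(725,41),50),("paint",(655,500),52),("varn",(165,513),60),("lidfrontL",(60,307),50),("lidfrontR",(715,313),50)]:
    print(n,ray("top",c(*p),z).round(1))
print("bottle",ray("top",(204,228),105))
from scipy.spatial.transform import Rotation as Ro
s=env.observe();print(Ro.from_rotvec(s["tcp_rot"]).as_matrix().round(3))
E
```

```text
backL [530.2 141.1  50. ]
backR [ 534.9 -185.2   50. ]
frontL [497.6 142.3  50. ]
frontR [ 501.9 -186.8   50. ]
notchL [525.7 -94.8  50. ]
notchR [ 526.7 -140.3   50. ]
caseBL [670.4 144.9  50. ]
caseBR [ 675.7 -184.3   50. ]
paint [ 453.3 -151.5   52. ]
varn [442.2  79.9  60. ]
lidfrontL [539.  134.2  50. ]
lidfrontR [ 543.  -179.9   50. ]
bottle [584.87124261 211.58878581 105.        ]
[[-0.001  0.939  0.343]
 [ 0.001  0.343 -0.939]
 [-1.    -0.    -0.002]]
```

Fit: yaw about 0.013, ledge_mid about (516.2,-22.2,50), notch at ledge y≈-96. Moving: fingers shut, over the +y end, guarded touch-down.

```bash
cat >> h.py <<'E'
from scipy.spatial.transform import Rotation as Ro
yaw=0.0135
ax=np.array([np.cos(yaw),np.sin(yaw),0]);ay=np.array([-np.sin(yaw),np.cos(yaw),0])
mid=np.array([516.2,-22.2,50.])
ORI=Ro.from_matrix(np.column_stack([[0,0,-1],np.cross(-ay,[0,0,-1]),-ay])).as_rotvec()
def P(y,z,x=-3): # ledge frame; z above table
    p=mid+ax*x+ay*y;p[2]=z;return p
E
python3 - <<'E'
from h import *
env.gripper_close(10)
s=env.observe();p=s["tool_pos"];p[2]=240
env.goto(P(142,220),ORI)
print(env.observe()["time"],env.observe()["joint_positions"].round(2))
env.servo_line(P(142,62))
env.sleep(.3)
s=env.observe();f0=s["contact_force"];print("free",s["time"],s["tool_pos"],f0,s["opening"])
z=60.
while z>44:
    env.servo_line(P(142,z),vel=20)
    s=env.observe();f=s["contact_force"]-f0
    if f[2]>2.5:break
    z-=.7
print(s["time"],z,s["tool_pos"],f)
import json;json.dump([z,list(f0)],open("st.json","w"))
E
```

```text
4.5083 [ 0.35  0.33 -0.81  1.86  0.27  1.07 -2.12]
free 6.0083 [511.58360678 119.73349984  62.46811663] [-0.0027309  -0.52446825  0.02752148] 0.32134441771202943
9.7583 50.19999999999996 [511.41011379 119.78686932  50.46453267] [0.43454479 0.42452962 3.38236726]
```

```bash
python3 - <<'E'
from h import *
import json
z,f0=json.load(open("st.json"));f0=np.array(f0)
y=142;log=[]
while y>-96:
    y=max(y-6,-96)
    env.servo_line(P(y,z),vel=40)
    s=env.observe();F=(s["contact_force"]-f0);f=F[2]
    log.append((y,round(z,1),round(s["tool_pos"][2],1),F.round(1).tolist()))
    if np.abs(F[:2]).max()>12 or f>15:print("STOP");break
    if z<46.5:break
    z-=float(np.clip((3-f)*.15,-1,.4))
for l in log[::3]+log[-6:]:print(*l)
print(s["time"],s["tool_pos"])
json.dump([z,list(f0)],open("st.json","w"))
import cv2;cv2.imwrite("pics/s1.png",cv2.resize(env.snapshot("side")[130:330,230:470],None,fx=3,fy=3))
E
```

```text
136 50.2 50.5 [-0.6, 1.3, 3.7]
118 50.6 50.5 [0.6, 0.4, 3.3]
100 50.4 50.5 [0.2, 0.3, 2.2]
82 50.4 50.5 [-0.3, 0.9, 2.3]
64 50.5 50.5 [-0.5, 0.7, 4.4]
46 50.4 50.5 [1.4, 0.2, 3.0]
28 50.4 50.5 [0.4, 0.9, 5.1]
10 50.3 50.5 [-0.2, 1.2, 2.9]
-8 50.5 50.4 [0.2, 1.2, 3.1]
-26 50.4 50.5 [0.3, 0.9, 2.8]
-44 50.4 50.5 [0.3, 1.4, 3.3]
-62 50.3 50.5 [1.1, 2.2, 3.4]
-80 50.5 50.1 [0.1, 0.9, 0.2]
-96 49.3 49.2 [-0.2, 0.2, -1.4]
-68 50.4 50.4 [-0.1, 1.6, 5.3]
-74 50.7 50.4 [-0.2, -0.2, 1.6]
-80 50.5 50.1 [0.1, 0.9, 0.2]
-86 50.1 50.0 [0.9, 0.0, -0.2]
-92 49.7 49.7 [0.0, 0.7, -0.6]
-96 49.3 49.2 [-0.2, 0.2, -1.4]
21.7083 [ 514.41241213 -118.53266189   49.22295522]
```

View pics/s1.png

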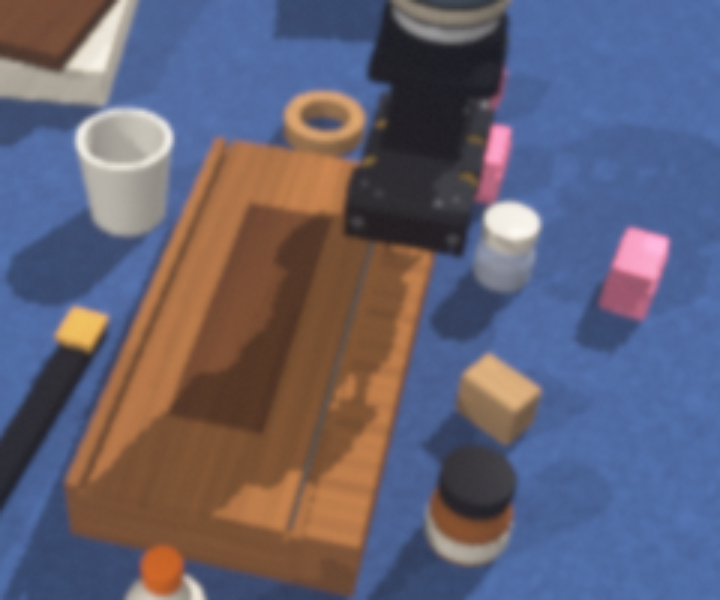

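The fingertip lost support at y≈-78 and is free over the notch at y=-96. The picture shows all neighbours standing and the gripper over the notch (crop col 410, row 230). Pressing now.

```bash
python3 - <<'E'
from h import *
import json
s=env.observe();f0=s["contact_force"];z=44.
log=[]
env.servo_line(P(-96,z),vel=40)
while z>24:
    z-=.6
    env.servo_line(P(-96,z),vel=20)
    s=env.observe();F=s["contact_force"]-f0
    log.append((round(z,1),round(s["tool_pos"][2],1),F.round(1).tolist()))
    if np.abs(F[:2]).max()>12 or F[2]>18:break
    if s["time"]>45:break
for l in log[::3]+log[-4:]:print(*l)
print(s["time"],s["tool_pos"])
E
```

```text
43.4 43.4 [-1.0, 0.3, -0.6]
41.6 41.6 [-1.2, 0.6, -1.3]
39.8 39.7 [-1.6, 0.8, -0.8]
38.0 38.3 [-3.2, 1.3, 3.8]
36.2 36.8 [-4.4, 1.2, 7.6]
34.4 35.0 [-3.3, 0.9, 7.6]
32.6 33.2 [-2.6, 1.0, 7.0]
30.8 31.4 [-4.3, 0.8, 6.5]
29.0 30.3 [-4.3, 1.5, 12.7]
29.6 30.4 [-3.6, 0.9, 9.4]
29.0 30.3 [-4.3, 1.5, 12.7]
28.4 30.3 [-7.0, 1.3, 17.8]
27.8 30.2 [-8.5, 1.1, 22.3]
28.7917 [ 514.61550439 -118.26814627   30.20727598]
```

Contact came at 38.3 mm, it yielded at about 7.5 N and stopped at 30.2 mm (8 mm of travel) with force rising to 22 N, so it is fully down. Backing straight out, then moving clear.

```bash
python3 - <<'E'
from h import *
import cv2
env.sleep(.2)
env.servo_line(P(-96,60),vel=40)
env.servo_line(P(-96,240,-20),vel=100)
env.goto([330,-450,300],ORI)
env.sleep(.5)
s=env.observe();print(s["time"],s["tool_pos"],s["contact_force"])
a=env.snapshot("side")[130:380,220:470];b=env.snapshot("top")[140:390,180:530]
cv2.imwrite("pics/e1.png",cv2.resize(np.hstack([a,cv2.imread("pics/side0.png")[130:380,220:470]]),None,fx=1.6,fy=1.6))
cv2.imwrite("pics/e2.png",cv2.resize(b,None,fx=2,fy=2))
i=cv2.imread("pics/top0.png")[140:390,180:530]
print(cv2.absdiff(b,i).max(2).shape)
E
```

```text
33.8167 [ 330.11994057 -449.89061909  299.98894697] [-0.30809979  0.75755303 -0.25102841]
(250, 350)
```

View pics/e1.png

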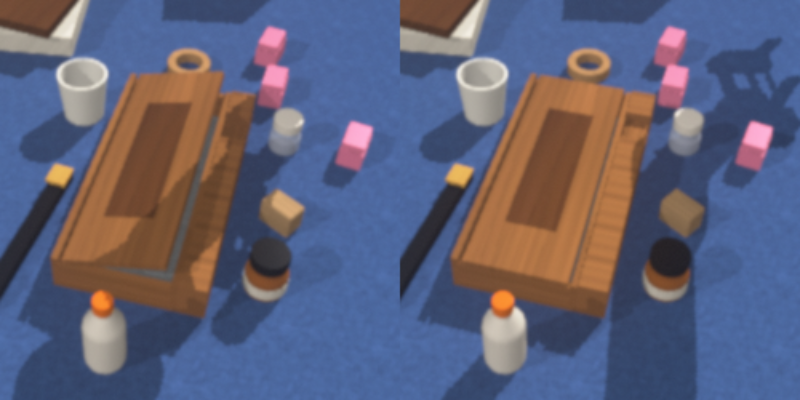

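View pics/e2.png

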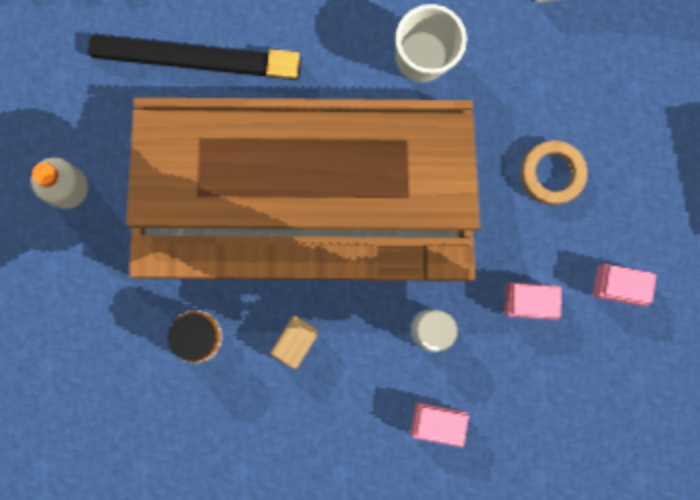

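Left (now) against right (before): the lid stands ajar, its front edge raised with an open gap along cols 170–215, and every bystander sits at the same pixels. The top view agrees: gap at row 232, notch at about (402,262). The arm is clear, so I'm handing in.

```bash
python3 -c "
from cell import env
env.close_job()"
```

```text
the job is handed in; nothing more can be done
```

The fan case is open: the tongue is pressed fully down, the lid stands ajar, and the job was handed in at about 34 s of the 67 s allowed.

- **Feeling along:** I touched the shut fingers down on the +y end of the ledge at about 3 N. I then ran them along the blocks at roughly 2–5 N, and support fell away at y ≈ -78 mm, where the notch at y = -96 mm begins. The pictures had shown the notch in the same place.
- **Pressing:** The tongue gave way at about 7.5 N and travelled 8 mm. It reached its stop, where the force rose to 22 N, well under the limit. I then drew straight up and moved clear.
- **Last checks:** The side and top pictures show the lid's front edge raised and every bystander where it stood. The arm was clear, with forces near zero.
- **Not measured:** I judged the lid angle only by eye from the pictures. No check failed or disagreed, and the hand-in reported no verdict.

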